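Slip a slide box back into a tight row

TASK

Put the white slide box back in the rack, between the two blue boxes. The row is too close for it, so first nudge the boxes apart, sliding them along the rack right up to its end cheeks without lifting them out or ramming them; then slide the white box gently down into the gap until it stands fully home on the rack's base, upright and in line with the others. Keep all pushing gentle (under 25 N), leave the other boxes standing in the rack, and leave the things round about alone.

Things in the scene. Friction and masses are not known exactly. Their poses are not given: they have to be found in the camera images.
- rack: the rack's fixed frame: two rods that carry a pair of upright aluminium end cheeks (84 mm wide, tops 72.5 mm above the worktop), which close the row of boxes at both ends; the row runs along y. Origin: centre of the rack, at worktop height, z up (the same pose as rack_base).
- rack_base: the rack's fixed base, 88 (x) x 210 (y) mm: a grey 6 mm plate on which the boxes stand in a row along y, between two low aluminium guide rails (inner faces 33 mm either side of the centre line, tops 33 mm above the worktop). Origin: centre of the underside, z up.
- rack_floor (a point): centre of the top of the base plate, 6 mm above the worktop, axes as the rack's. The cheeks' inner faces are 139 mm apart: four boxes of 34 mm leave 3 mm of play in all. The pair of cheeks is clamped up to 14 mm off this centre, to either side along y; where is not measured and has to be felt or seen. They are stiff and do not give.
- white_box: white slide box, standing upright on the worktop at the start, to be put in the rack; 60 deep (x) x 34 thick (y) x 100 mm tall (z), edges rounded 2.5 mm, 0.13 to 0.25 kg, rigid. Origin: centre of the underside, z up.
- blue_mid: blue slide box, the middle one of the three in the rack; all three stand nearly square to the rack; a box dragged while pressed down on the base tends to lean, so keep weight off it; 60 deep (x) x 34 thick (y) x 100 mm tall (z), edges rounded 2.5 mm, 0.13 to 0.25 kg, rigid. Origin: centre of the underside, z up.
- blue_end: the other blue slide box, at one end of the row of three (either end). Gaps of 0.5 to 4.5 mm part the boxes, 1 to 31 mm the end boxes and the cheeks; boxes slide on the base with a few newtons of friction and stay where they are left; 60 deep (x) x 34 thick (y) x 100 mm tall (z), edges rounded 2.5 mm, 0.13 to 0.25 kg, rigid. Origin: centre of the underside, z up.
- grey_box: grey slide box at the other end of the row from blue_end; 60 deep (x) x 34 thick (y) x 100 mm tall (z), edges rounded 2.5 mm, 0.13 to 0.25 kg, rigid. Origin: centre of the underside, z up.
- tape_roll: roll of brown tape lying flat, 96 mm across, 25 mm high; bystander. Origin: centre of underside.
- media_bottle_3: small glass bottle with blue cap and pink contents, 56 mm across, 105 mm tall; bystander. Origin: centre of underside.
- timer: white countdown timer standing behind the rack, 46 x 64 x 59 mm; bystander. Origin: centre of underside.
- tweezers: steel tweezers lying flat, 150 mm long, 14 mm high; bystander. Origin: centre of underside.
Mind the look-alikes: they are no part of the job. Leave any turquoise or yellow look-alike of the blue_end alone. What is shaped like the white_box but orange is not meant.

How it is judged (in metres and radians):
On the way:
1. the two blue boxes have been moved apart to at least 68 mm between centres (room for the white box) while the white box is still out of the row (horizontal distance between blue_mid and blue_end above 0.068 m and (z of white_box in the frame of rack_floor above 0.09 m or horizontal distance between white_box and rack above 0.12 m)), for 0.2 s.
At the end, for the whole second after the job is handed in: White box in the rack between the blue boxes (centre within 39 mm of each, theirs over 65 mm apart), within 5 mm of the row's centre line and 0.09 rad of its direction; all four boxes on the rack's base (within 3 mm), upright within 0.06 rad, at rest (x of white_box in the frame of rack_floor between -0.005 and 0.005 m and angle between the x axis of white_box and the x axis of rack_floor, either way round below 0.09 rad and horizontal distance between white_box and blue_mid below 0.039 m and horizontal distance between white_box and blue_end below 0.039 m and horizontal distance between blue_mid and blue_end above 0.065 m and z of each of grey_box, blue_mid, blue_end, white_box in the frame of rack_floor below 0.003 m and angle between each of grey_box, blue_mid, blue_end, white_box's own z axis and vertical below 0.06 rad and linear speed of each of grey_box, blue_mid, blue_end, white_box below 0.01 m/s); the robot touches nothing.
It fails at once if a box is pressed against an end cheek of the rack with more than 25 N (contact force between any of grey_box, blue_mid, blue_end, white_box and rack above 25 N).
It fails at once if the white box is forced against the rack's base or rails or a box in the row with more than 25 N (contact force between white_box and grey_box above 25 N or contact force between white_box and blue_mid above 25 N or contact force between white_box and blue_end above 25 N or contact force between white_box and rack_base above 25 N).
It fails at once if a box of the row is lifted more than 25 mm off the rack's base (z of any of grey_box, blue_mid, blue_end in the frame of rack_floor above 0.025 m).
It fails at once if a box is tipped by more than 0.5 rad (angle between any of grey_box, blue_mid, blue_end, white_box's own z axis and vertical above 0.5 rad).
It fails at once if a bystander is moved more than 20 mm (distance of any of tape_roll, media_bottle_3, timer, tweezers from where it was at the start of the episode above 0.02 m).
It also fails if it takes over 72 s, if anything falls off the work surface, if the arm or the gripper's body presses on something with over 40 N, if the wrist force passes 120 N, or if a joint passes its speed limit or range.

ROBOT

A 7-joint arm with a two-finger parallel gripper is mounted at the origin on a cart in front of the work surface, level with it; the furniture and walls round the work are solid. World frame = base frame: x ahead of the robot, y to its left, z up, the work surface at z = 0. Lengths are in mm, angles in rad, forces in N, time in s.
With the tool pointing down it reaches from about 425 to 925 mm from the base axis. Payload 6.8 kg.
Tool frame: the origin (TCP) lies on the centre line of the jaws, within the pads' length; the fingertips stand 14 mm ahead of it and the grasp point (between the pads) lies 5 mm behind it; z points along the fingers, y is the line along which they close (so a half turn about z gives the same grasp; the last joint's range is limited). The gripper opens to 88 mm and grips with 3 to 60 N. Pads are 20 mm wide; open, the fingers measure 115 mm over their backs; the gripper's body (75 mm by 178 mm) begins 61 mm behind the grasp point.
Start: joints at [1.048, 0.477, 0.022, 1.555, -0.011, 1.109, -0.083], TCP at [272.04, -617.771, 236.664] pointing down, gripper open.
Joint ranges: [-2.96, 2.96], [-0.34, 2.1], [-1.41, 1.46], [0.24, 2.44], [-1.37, 4.51], [0.17, 1.92], [-2.96, 2.96]. Speed limits (rad/s): [2.39, 2.39, 3.14, 3.14, 3.14, 3.14, 3.14].

INTERFACE

Orientations are given as a unit quaternion [x, y, z, w].
In Python, from station import ctrl gives the robot as it stands.
- The arm moves only by the shell command python3 -m creep 'ROWS' [OPENING] [FORCE]. ROWS is a JSON object of lists of equal length, an entry for each row: "offset": the shift along the tool's x, y, z in mm, a list of three; "turn": the turn, a rotation vector about the tool's x, y, z in rad, a list of three. A call has 1 to 20 rows; each row shifts and turns the commanded pose from where the row before left it, along the tool's axes as they then stand; what a row does not reach is not made up. A row lasts 1/10 s, in which the tool goes at most 50 mm and 8.59 degrees, less where a joint would pass 70% of its speed; a pose out of reach is approached as far as the arm can. A call is refused whole if a number of a shift passes 50 or a number of a turn 0.15, either way. A call with a gripper value outside its range is refused whole. OPENING is the closure, from -1 (fully open) to 1 (shut), so that 0 is half open, set as the call begins (- or left out, the last holds). The fingers move at their own pace and stop on an object; FORCE is the grip in N (left out, the last holds). Time passes only in rows, so rows that do not move let the fingers close. It gives the time, the measured TCP pose, the force, the opening and the grip force at its end, in the units of the state.
- ctrl.observe(): the state, without advancing time (a new reading comes with each control period).
- ctrl.camera(name): name is "side" or "top" or "wrist"; returns a dict with "frame" (400x640x3 uint8, red, green, blue), "mtx" (3x3 intrinsics, pixels), "R" (3x3) and "t" (3): a world point X has camera coordinates R X + t. Camera axes: x right, y down, z forward; pixel columns grow to the right and rows downward; lengths in mm; the calibration is good to about 2 mm. A picture is of the moment at which its call begins. There is no depth.
- ctrl.hand_in(): hands the job in; it is judged then, once.
Trained networks look in the newest picture that a camera, given by its name, has taken for a name from the list of things; names that differ only in an ending like _2 or _b are one class to them, and where a whole thing is asked for, a point or a joint stands for the part that bears it (a point fixed in the world has none). Each returns a list of dicts, best first, with "p" (0 to 1); they miss things now and then, are a little off and sometimes report something else, mostly with a low value. They report only what shows in the picture. A call takes as long as a camera call. They do not tell look-alikes from the thing itself.
- ctrl.silhouettes(camera, thing): "mask" (400x640 bool, what is visible of it) and "bbox" ([centre column, centre row, width, height] in pixels, round what is visible of it).
- ctrl.mark_of(camera, thing): "uv" ([column, row] in pixels: a listed point, or the origin of a listed thing).
The state is a dict: "time_s": time; "joint_pos": joint angles; "qvel": joint speeds; "effort": joint torques, N m; "ee_pos": TCP position; "orientation": TCP orientation; "contact_force": force on the tool from outside, world axes, zero at the start; "torque": the same for the moment, N m; "opening": finger opening in mm; "grip_force": force on a finger pad.
Only numpy, scipy, OpenCV 4.12 (cv2) and the standard library are available. Lean on these libraries where they do the work, as an engineer would, in place of code of your own. Each camera call takes 0.05 s, during which the arm holds its last target. There are 200 camera calls.

## Working session

There is one attempt and no reset: what is moved stays moved. The work goes in short steps, Python scripts to look and compute and a shell command to move; the robot and the scene stay as the last step left them, time stands still between calls to the robot, and variables do not carry over. Pictures are saved under pics/ and viewed, at most 10 in all, crops included, and the job is handed in when it is done.

```bash
mkdir -p pics; ls; python3 - <<'E'
from station import ctrl
import cv2,numpy as np
o=ctrl.observe(); print(o)
for c in ("side","top"):
    d=ctrl.camera(c); cv2.imwrite(f"pics/{c}0.png",d["frame"][:,:,::-1])
    print(c,np.round(d["mtx"],1).tolist(),np.round(d["R"],4).tolist(),np.round(d["t"],1).tolist())
    for n in ["rack","rack_base","rack_floor","white_box","blue_mid","blue_end","grey_box","tape_roll","media_bottle_3","timer","tweezers"]:
        m=[(round(float(k["p"]),2),np.round(k["uv"]).tolist()) for k in ctrl.mark_of(c,n)]
        s=[(round(float(k["p"]),2),np.round(k["bbox"]).tolist()) for k in ctrl.silhouettes(c,n)] if n in("white_box","blue_mid","grey_box","rack") else ""
        print(n,m,s)
print(ctrl.observe()["time_s"])
E
```

```text
pics
{'time_s': 0.0, 'joint_pos': array([ 1.04793352,  0.47778122,  0.02233073,  1.55646382, -0.01149473,
        1.10926769, -0.08308105]), 'qvel': array([-0.00019807, -0.00031088,  0.0010179 , -0.00079588,  0.00136146,
       -0.00094453, -0.00088128]), 'effort': array([-1.14384417e-03, -5.82850778e+01,  1.53398305e+00, -2.72609442e+01,
       -5.44732099e-02,  1.70686160e-02,  2.07324451e-04]), 'ee_pos': array([ 271.76449323, -617.24254865,  235.68895984]), 'orientation': array([ 9.78567813e-01,  2.05922881e-01, -2.49144135e-04, -8.60663745e-04]), 'contact_force': array([-0.79393808,  0.54103367,  0.26909222]), 'torque': array([-0.02507527,  0.03444061, -0.0623105 ]), 'grip_force': 0.0, 'opening': 87.70666501879383}
side [[392.3, 0.0, 317.3], [0.0, 392.3, 196.7], [0.0, 0.0, 1.0]] [[0.9997, -0.0238, 0.0043], [-0.0117, -0.6315, -0.7753], [0.0212, 0.775, -0.6316]] [-570.3, 102.7, 1033.6]
rack [(0.84, [318.0, 220.0]), (0.27, [310.0, 204.0])] [(0.67, [318.0, 208.0, 42.0, 45.0])]
rack_base [(0.77, [314.0, 215.0])] 
rack_floor [(0.55, [315.0, 215.0]), (0.48, [386.0, 204.0])] 
white_box [
[... 841 characters left out ...]
0])] 
white_box [(0.8, [405.0, 213.0]), (0.64, [443.0, 223.0])] [(0.97, [451.0, 217.0, 34.0, 28.0]), (0.95, [410.0, 209.0, 37.0, 26.0])]
blue_mid [(0.89, [333.0, 202.0]), (0.64, [338.0, 202.0]), (0.51, [318.0, 134.0])] [(0.57, [339.0, 203.0, 21.0, 33.0]), (0.32, [335.0, 207.0, 84.0, 50.0])]
blue_end [(0.89, [264.0, 211.0]), (0.79, [291.0, 256.0]), (0.57, [322.0, 209.0])] 
grey_box [(0.89, [344.0, 200.0])] [(0.75, [353.0, 196.0, 21.0, 30.0]), (0.35, [340.0, 202.0, 19.0, 29.0])]
tape_roll [(0.6, [403.0, 156.0])] 
media_bottle_3 [(0.82, [205.0, 220.0]), (0.26, [336.0, 205.0])] 
timer [(0.59, [445.0, 221.0]), (0.56, [317.0, 133.0])] 
tweezers [(0.56, [345.0, 283.0]), (0.51, [320.0, 209.0])] 
1.6
```

```bash
python3 - <<'E'
import cv2,numpy as np
a=cv2.imread("pics/top0.png")[110:310,180:500]; b=cv2.imread("pics/side0.png")[130:330,220:420]
cv2.imwrite("pics/t1.png",cv2.resize(a,None,fx=2.5,fy=2.5,interpolation=cv2.INTER_CUBIC)); cv2.imwrite("pics/s1.png",cv2.resize(b,None,fx=3,fy=3,interpolation=cv2.INTER_CUBIC))
E
```

```text
(no output)
```

View pics/t1.png

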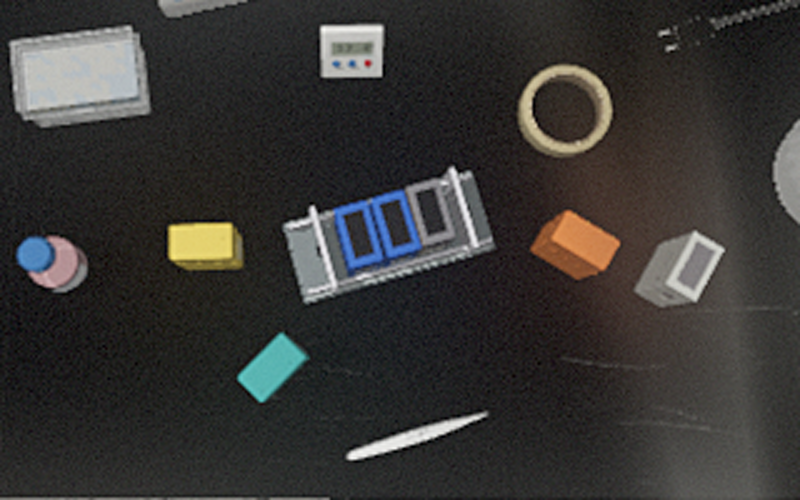

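View pics/s1.png

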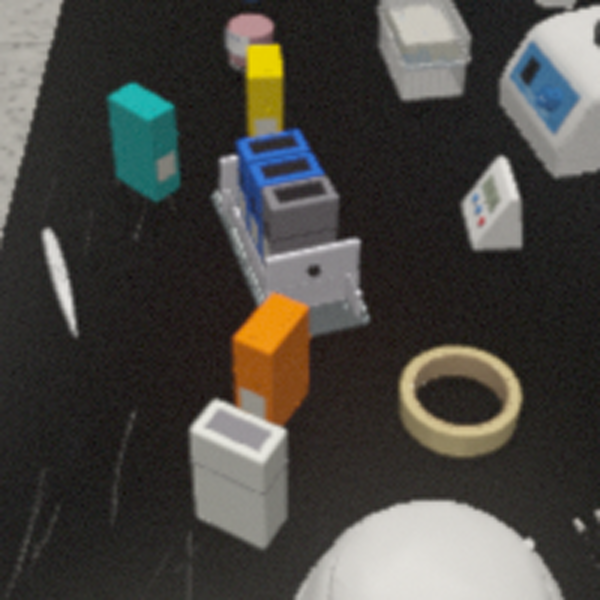

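The top view shows the row: blue_end at px (323,203), blue_mid at (339,199) and grey_box at (352,194). There is a wide gap to the left cheek and a small one to the right cheek. The candidates for the white box are white at px (458,217) and orange at (410,208). White fits the description, and orange is the look-alike. The yellow (261,207) and turquoise (289,257) boxes stand outside the rack, so I'll leave them alone.

```bash
cat > h.py <<'E'
from station import ctrl
import cv2,numpy as np
def P(d,uv,z):
    r=np.linalg.inv(d["mtx"])@np.array([uv[0],uv[1],1.]); r=d["R"].T@r; c=-d["R"].T@d["t"]
    return (c+r*(z-c[2])/r[2])
def proj(d,X):
    x=d["mtx"]@(d["R"]@np.asarray(X,float)+d["t"]); return x[:2]/x[2]
def plan(xy,yaw_y,z,o=None):
    "offset in present tool axes (mm) and turn about tool z so that tool y lies along world yaw_y; xy,z target TCP"
    from scipy.spatial.transform import Rotation as Ro
    o=o or ctrl.observe(); R=Ro.from_quat(o["orientation"]).as_matrix()
    off=R.T@(np.array([*xy,z])-o["ee_pos"])
    ty=np.arctan2(R[1,1],R[0,1]); dw=(yaw_y-ty+np.pi/2)%np.pi-np.pi/2
    print("ee",o["ee_pos"].round(1),"offset",off.round(1),"turn_z",round(-dw,3),"tilt",np.round(R.T@[0,0,-1],3),"F",o["contact_force"].round(1))
E
python3 - <<'E'
from h import *
d=ctrl.camera("top"); f=lambda p:(180+p[0]/2.5-.3,110+p[1]/2.5-.3)
for n,z,pts in [("base",6,[(285,222),(303,302),(493,247),(473,172)]),("cheekL",72.5,[(313,207),(335,290)]),("cheekR",72.5,[(452,170),(478,245)])]:
    q=np.array([P(d,f(p),z)[:2] for p in pts]);print(n,q.round(1).tolist(),q.mean(0).round(1))
h=cv2.cvtColor(d["frame"],cv2.COLOR_RGB2HSV); hh=h[:,:,0].astype(int)
m=((hh>105)&(hh<128)&(h[:,:,1]>120)).astype(np.uint8); m[:,:300]=0;m[:,400:]=0;m[:185]=0;m[235:]=0
def rect(m,z):
    ys,xs=np.nonzero(m); w=np.array([P(d,(x,y),z)[:2] for x,y in zip(xs,ys)],np.float32); print(len(xs),cv2.minAreaRect(w))
rect(m,106)
s=max(ctrl.silhouettes("top","white_box"),key=lambda k:k["bbox"][0]);print(s["bbox"],s["p"])
b=(s["mask"]&(h[:,:,2]>150)).astype(np.uint8);rect(b,100)
g=d["frame"].mean(2)[200:238,430:475]; print(); 
for r in g[::2,::2].astype(int):print(*r)
for c in [(411,208)]: pass
plan((570,-40),0,240)
E
```

```text
base [[581.2, 177.5], [496.8, 157.5], [556.0, -42.6], [636.7, -22.6]] [567.7  67.5]
cheekL [[586.6, 146.4], [504.6, 124.1]] [545.6 135.3]
cheekR [[625.0, 8.3], [549.8, -16.5]] [587.4  -4.1]
553 ((547.9736938476562, 85.97512817382812), (92.20451354980469, 83.07276153564453), 19.597246170043945)
[451.2, 219.1, 39.8, 28.2] 0.66
213 ((527.567626953125, -219.65371704101562), (34.09943389892578, 59.340702056884766), 59.49836730957031)

57 58 62 60 63 61 60 59 59 64 66 65 62 67 66 63 70 70 70 70 66 61 58
53 53 61 61 61 60 61 61 59 61 58 64 66 65 140 58 63 72 71 75 72 70 62
58 61 56 56 64 65 60 60 58 60 60 101 121 159 207 171 84 70 68 72 71 70 65
58 56 60 59 57 57 54 55 100 120 131 130 123 196 184 193 209 155 61 71 67 64 67
59 54 54 65 53 60 65 135 127 128 125 124 164 201 122 124 167 201 198 132 62 67 66
59 60 57 58 67 57 107 125 125 124 128 130 202 180 125 127 126 123 188 204 63 63 67
59 60 59 61 61 67 131 126 126 116 123 173 200 130 127 130 125 140 208 120 74 71 66
53 55 60 57 58 118 123 130 118 127 129 202 174 122 126 132 125 183 190 63 75 67 69
59 62 57 56 77 129 124 124 119 122 183 201 
[... 225 characters left out ...]
 122 130 152 203 188 131 128 128 120 193 186 64 74 72 73 73 73
56 56 97 127 132 124 127 129 124 182 205 197 167 123 160 205 53 70 75 75 75 73 74
61 55 115 131 118 116 116 110 116 120 136 186 200 193 197 168 62 74 76 75 74 75 69
51 56 58 92 120 120 120 134 103 92 119 115 157 196 206 59 67 77 70 75 73 78 71
55 59 56 45 53 99 122 120 119 128 130 119 114 107 147 65 73 74 72 74 72 82 71
55 62 58 58 60 65 60 110 82 70 55 59 61 58 64 66 69 69 76 69 75 74 72
59 59 58 58 60 63 56 63 60 66 65 69 70 68 66 83 74 78 78 82 81 78 76
57 59 60 56 53 58 66 60 62 62 61 56 64 64 66 73 73 73 73 70 75 75 71
ee [ 272.1 -617.8  236.6] offset [ 505.5 -408.7   -3.3] turn_z -1.156 tilt [-0.  0.  1.] F [-0.  -0.4 -0.8]
```

```bash
cat >> h.py <<'E'
def arc(xy,yaw_y,z,n):
    "n equal rows (offset + turn about tool z), axes as at row start"
    from scipy.spatial.transform import Rotation as Ro
    o=ctrl.observe(); R=Ro.from_quat(o["orientation"]).as_matrix()
    ty=np.arctan2(R[1,1],R[0,1]); dw=(yaw_y-ty+np.pi/2)%np.pi-np.pi/2
    S=sum(R@Ro.from_rotvec([0,0,-dw/n*i]).as_matrix() for i in range(n))
    v=np.linalg.solve(S,np.array([*xy,z])-o["ee_pos"]); print("rows",n,"offset",v.round(1),"turn",round(-dw/n,4),o["ee_pos"].round(1),"t",o["time_s"])
E
python3 -c "
from h import *
arc((527,-220),-0.53,290,13)"
```

```text
rows 13 offset [ 35.3 -10.8  -4.1] turn -0.0482 [ 272.1 -617.8  236.6] t 1.7
```

```bash
python3 -m creep '{"offset":[[35.3,-10.8,-4],[35.3,-10.8,-4],[35.3,-10.8,-4],[35.3,-10.8,-4],[35.3,-10.8,-4],[35.3,-10.8,-4],[35.3,-10.8,-4],[35.3,-10.8,-4],[35.3,-10.8,-4],[35.3,-10.8,-4],[35.3,-10.8,-4],[35.3,-10.8,-4],[35.3,-10.8,-4],[0,0,0],[0,0,0]],"turn":[[0,0,-0.048],[0,0,-0.048],[0,0,-0.048],[0,0,-0.048],[0,0,-0.048],[0,0,-0.048],[0,0,-0.048],[0,0,-0.048],[0,0,-0.048],[0,0,-0.048],[0,0,-0.048],[0,0,-0.048],[0,0,-0.048],[0,0,0],[0,0,0]]}' -1 10
python3 - <<'E'
from h import *
d=ctrl.camera("wrist"); cv2.imwrite("pics/w1.png",d["frame"][:,:,::-1])
import pickle; pickle.dump(d,open("w1.pkl","wb"))
for s in ctrl.silhouettes("wrist","white_box"): print(s["p"],s["bbox"])
print(proj(d,[527.6,-219.7,100]))
arc((562,75),0.28,290,10)
E
```

```text
time_s: 3.2
ee_pos: [527.6, -219.9, 288.9]
orientation: [0.868, 0.497, 0.0, 0.0]
contact_force: [0.3, 0.1, 0.4]
opening: 88.0
grip_force: 0.0
0.8 [284.4, 73.2, 38.7, 66.8]
0.72 [314.5, 172.8, 58.4, 47.1]
0.22 [407.7, 28.0, 89.8, 56.0]
[317.54791453 179.22187019]
rows 10 offset [30.7 -1.5 -0.2] turn -0.0814 [ 526.7 -221.9  288.5] t 3.3
```

View pics/w1.png

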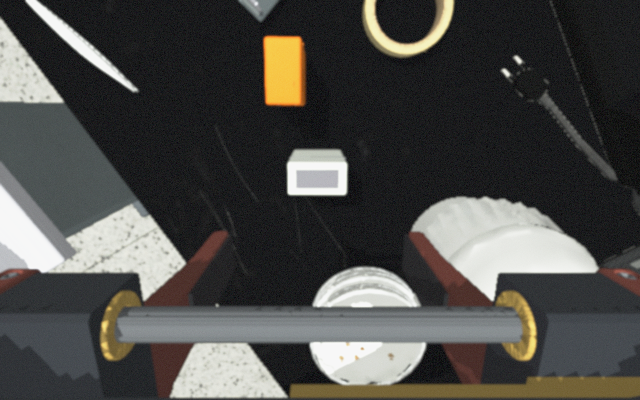

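The wrist view confirms the white box: its top face is centred at (317,180), 1 px from the prediction and square to the tool. The orange look-alike is at (284,72). A round glass stands at (367,325) and a white drum at (500,240), so I'll need clearance there. Next I'm moving over to the rack.

```bash
python3 -m creep '{"offset":[[30.5,-1.4,0],[30.5,-1.4,0],[30.5,-1.4,0],[30.5,-1.4,0],[30.5,-1.4,0],[30.5,-1.4,0],[30.5,-1.4,0],[30.5,-1.4,0],[30.5,-1.4,0],[30.5,-1.4,0],[0,0,0],[0,0,0]],"turn":[[0,0,-0.081],[0,0,-0.081],[0,0,-0.081],[0,0,-0.081],[0,0,-0.081],[0,0,-0.081],[0,0,-0.081],[0,0,-0.081],[0,0,-0.081],[0,0,-0.081],[0,0,0],[0,0,0]]}'
python3 - <<'E'
from h import *
import pickle
d=ctrl.camera("wrist"); pickle.dump(d,open("w2.pkl","wb"))
f=d["frame"][:,:,::-1]
c=proj(d,[556,78,100]); x,y=int(c[0]),int(c[1]); print(c)
x0,y0=max(0,x-120),max(0,y-100); print(x0,y0)
cv2.imwrite("pics/w2.png",cv2.resize(f[y0:y0+180,x0:x0+240],None,fx=3.3,fy=3.3,interpolation=cv2.INTER_CUBIC))
E
```

```text
time_s: 4.5
ee_pos: [563.0, 75.0, 288.7]
orientation: [0.602, 0.799, -0.0, 0.0]
contact_force: [0.2, -0.5, 0.2]
opening: 87.7
grip_force: 0.0
[311.66451752 174.41824872]
191 74
```

View pics/w2.png

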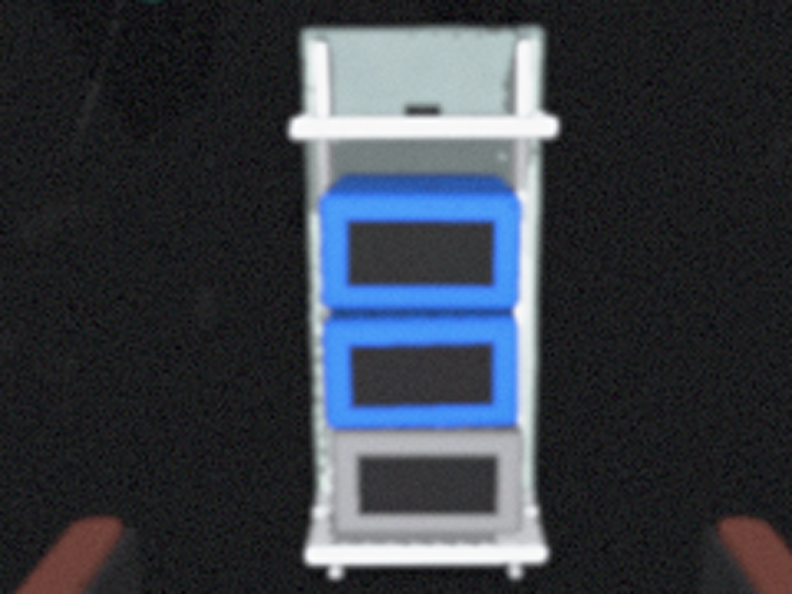

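The wrist view shows blue_end's top centred at crop (420,251), blue_mid's at (423,373) and grey's at (428,482). The far cheek is at v≈127 and the near cheek at v≈553. Everything is nearly square to the tool.

```bash
python3 - <<'E'
from h import *
import pickle
d=pickle.load(open("w2.pkl","rb"))
f=lambda u,v,z:P(d,(191+u/3.3-.35,74+v/3.3-.35),z)[:2]
B={"end":[(322,195),(518,193),(518,307),(325,308)],"mid":[(327,318),(518,318),(518,427),(328,428)],"grey":[(335,430),(522,430),(520,533),(335,537)]}
a1=f(290,137,72.5);a2=f(558,137,72.5);b1=f(305,545,72.5);b2=f(547,545,72.5)
yaw=lambda v:np.arctan2(v[1],v[0])
print("cheeks",(a1+a2)/2,(b1+b2)/2,yaw(a2-a1),yaw(b2-b1))
yr=yaw((a1+a2)/2-(b1+b2)/2)-np.pi/2; print("rack yaw",yr, np.linalg.norm((a1+a2-b1-b2)/2))
ey=np.array([-np.sin(yr),np.cos(yr)]);ex=np.array([ey[1],-ey[0]]);o=(a1+a2+b1+b2)/4
print("origin",o)
for n,p in B.items():
    q=np.array([f(*k,106) for k in p]); c=q.mean(0); print(n,c.round(1),"rack xy",((c-o)@ex).round(1),((c-o)@ey).round(1),"yaw",yaw(q[1]-q[0]).round(3),yaw(q[2]-q[3]).round(3),"size",np.linalg.norm(q[1]-q[0]).round(1),np.linalg.norm(q[2]-q[1]).round(1))
    if n=="end": plan(c,yr,60)
E
```

```text
cheeks [547.51512843 135.29571638] [586.41823676   2.17190349] 0.2783053749173 0.27857172521972107
rack yaw 0.2843155273148903 138.69174956049488
origin [566.9666826   68.73380993]
end [555.3 104.4] rack xy -1.2 37.5 yaw 0.288 0.284 size 57.1 33.6
ee [563.3  73.9 288.6] offset [ 31.7   0.7 228.6] turn_z -0.007 tilt [0.001 0.    1.   ] F [ 0.1 -0.5  0.1]
mid [566.   68.9] rack xy -0.8 0.5 yaw 0.278 0.284 size 57.4 34.1
grey [577.3  35.5] rack xy 0.6 -34.8 yaw 0.278 0.302 size 57.7 34.0
```

```bash
python3 -m creep '{"offset":[[8,0.2,30],[8,0.2,30],[8,0.2,30],[7.7,0.1,30],[0,0,30],[0,0,30],[0,0,30],[0,0,19],[0,0,0]],"turn":[[0,0,-0.006],[0,0,0],[0,0,0],[0,0,0],[0,0,0],[0,0,0],[0,0,0],[0,0,0],[0,0,0]]}'; python3 -m creep '{"offset":[[0,0,0],[0,0,0],[0,0,0],[0,0,0],[0,0,0],[0,0,0],[0,0,0],[0,0,0]],"turn":[[0,0,0],[0,0,0],[0,0,0],[0,0,0],[0,0,0],[0,0,0],[0,0,0],[0,0,0]]}' 0.6 8
```

```text
time_s: 5.45
ee_pos: [553.6, 103.0, 57.0]
orientation: [0.601, 0.799, -0.002, -0.001]
contact_force: [-0.5, -0.7, 0.1]
opening: 87.4
grip_force: 0.0
time_s: 6.25
ee_pos: [555.7, 105.0, 60.6]
orientation: [0.6, 0.8, 0.0, 0.001]
contact_force: [-1.6, -1.9, 7.0]
opening: 60.0
grip_force: 8.0
```

```bash
python3 -m creep '{"offset":[[0,0,-0.4],[0,0,-0.4],[0,0,0]],"turn":[[0,0,0],[0,0,0],[0,0,0]]}'
```

```text
time_s: 6.55
ee_pos: [555.4, 105.0, 60.6]
orientation: [0.6, 0.8, 0.0, 0.0]
contact_force: [0.6, -0.5, 1.3]
opening: 59.8
grip_force: 8.0
```

```bash
python3 -m creep '{"offset":[[0.7,0,0],[1.2,0,0],[1.5,0,0],[1.5,0,0],[1.5,0,0],[1.5,0,0],[1.5,0,0],[1.5,0,0],[1.5,0,0],[0.8,0,0],[0,0,0]],"turn":[[0,0,0],[0,0,0],[0,0,0],[0,0,0],[0,0,0],[0,0,0],[0,0,0],[0,0,0],[0,0,0],[0,0,0],[0,0,0]]}'; python3 -m creep '{"offset":[[0.5,0,0],[0.5,0,0],[0,0,0]],"turn":[[0,0,0],[0,0,0],[0,0,0]]}';  python3 -m creep '{"offset":[[0.5,0,0],[0.5,0,0],[0,0,0]],"turn":[[0,0,0],[0,0,0],[0,0,0]]}'
```

```text
time_s: 7.65
ee_pos: [551.3, 118.1, 60.4]
orientation: [0.6, 0.8, 0.0, -0.0]
contact_force: [0.8, -2.6, 3.6]
opening: 60.3
grip_force: 8.0
time_s: 7.95
ee_pos: [551.1, 118.6, 60.4]
orientation: [0.6, 0.8, -0.0, -0.0]
contact_force: [1.2, -1.9, 3.4]
opening: 59.9
grip_force: 8.0
time_s: 8.25
ee_pos: [550.7, 119.6, 60.4]
orientation: [0.6, 0.8, -0.0, -0.0]
contact_force: [1.0, -2.7, 2.7]
opening: 59.8
grip_force: 8.0
```

```bash
python3 -m creep '{"offset":[[0.4,0,0],[0.4,0,0],[0,0,0]],"turn":[[0,0,0],[0,0,0],[0,0,0]]}'; python3 -m creep '{"offset":[[0.4,0,0],[0.4,0,0],[0,0,0]],"turn":[[0,0,0],[0,0,0],[0,0,0]]}'
```

```text
time_s: 8.55
ee_pos: [550.5, 120.5, 60.4]
orientation: [0.6, 0.8, -0.0, -0.0]
contact_force: [0.8, -2.4, 2.7]
opening: 60.0
grip_force: 8.0
time_s: 8.85
ee_pos: [550.3, 121.3, 60.4]
orientation: [0.6, 0.8, -0.0, -0.0]
contact_force: [0.4, -1.3, 1.8]
opening: 60.1
grip_force: 8.0
```

```bash
python3 -m creep '{"offset":[[0.4,0,0],[0.4,0,0],[0,0,0]],"turn":[[0,0,0],[0,0,0],[0,0,0]]}'; python3 - <<'E'
from h import *
d=ctrl.camera("wrist"); cv2.imwrite("pics/w3.png",d["frame"][:,:,::-1])
E
```

```text
time_s: 9.15
ee_pos: [550.1, 122.2, 60.4]
orientation: [0.6, 0.8, 0.0, -0.0]
contact_force: [0.4, -1.4, 1.4]
opening: 59.8
grip_force: 8.0
```

View pics/w3.png

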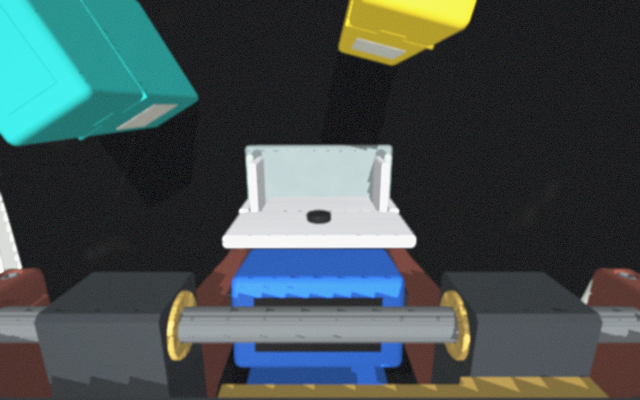

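The view shows blue_end's top edge at row ~278 and the far cheek's inner top edge at row ~247. I'll compute the remaining gap from those.

```bash
python3 - <<'E'
from h import *
d=ctrl.camera("wrist"); o=ctrl.observe()
ey=np.array([-np.sin(.284),np.cos(.284)]);O=np.array([567,68.7])
g=d["frame"][225:300,318].astype(int)
for i,r in enumerate(g[::3]): print(225+3*i,r,end=';')
print()
for v,z in [(247,72.5),(277,106),(290,106),(367,106)]: print(v,z,round((P(d,(318,v),z)[:2]-O)@ey,1))
print((o["ee_pos"][:2]-O)@ey)
E
```

```text
225 [213 215 218];228 [219 220 224];231 [219 221 224];234 [227 229 230];237 [247 247 247];240 [247 247 247];243 [247 247 247];246 [246 247 247];249 [ 62  90 155];252 [ 49  98 185];255 [ 50  97 187];258 [ 47  97 187];261 [ 45  96 185];264 [ 48  97 186];267 [ 48  98 187];270 [ 49  97 186];273 [ 51 101 188];276 [ 46 101 199];279 [ 65 144 246];282 [ 68 157 247];285 [ 81 171 247];288 [ 84 171 247];291 [ 79 167 247];294 [ 74 157 248];297 [ 49  82 156];
247 72.5 69.4
277 106 73.0
290 106 68.1
367 106 36.3
56.04093121668612
```

```bash
python3 -m creep '{"offset":[[0,0,0],[0,0,0],[0,0,0],[-5,0,0],[-10,0,0],[-10,0,0],[-10,0,0],[-10,0,0],[-8,0,0],[-2.5,0,0],[0,0,0]],"turn":[[0,0,0],[0,0,0],[0,0,0],[0,0,0],[0,0,0],[0,0,0],[0,0,0],[0,0,0],[0,0,0],[0,0,0],[0,0,0]]}' -1; python3 - <<'E'
from h import *
ey=np.array([-np.sin(.284),np.cos(.284)]);O=np.array([567,68.7]); o=ctrl.observe()
print(o["ee_pos"],(o["ee_pos"][:2]-O)@ey,(o["ee_pos"][:2]-O)@[ey[1],-ey[0]],o["contact_force"],o["time_s"])
E
```

```text
time_s: 10.35
ee_pos: [565.9, 68.1, 60.4]
orientation: [0.6, 0.8, 0.0, 0.0]
contact_force: [-0.6, -0.4, -0.3]
opening: 87.9
grip_force: 0.0
[565.93629305  68.1449148   60.43569494] -0.23480159778044377 -1.1766308930161065 [-0.57174015 -0.35652538 -0.26740895] 10.35
```

```bash
python3 -m creep '{"offset":[[0,0,0],[0,0,0],[0,0,0],[0,0,0],[0,0,0],[0,0,0],[0,0,-0.4],[0,0,-0.4],[0,0,0]],"turn":[[0,0,0],[0,0,0],[0,0,0],[0,0,0],[0,0,0],[0,0,0],[0,0,0],[0,0,0],[0,0,0]]}' 0.6 10
```

```text
time_s: 11.25
ee_pos: [565.7, 68.5, 61.1]
orientation: [0.6, 0.8, -0.0, -0.0]
contact_force: [-0.2, 0.5, -2.3]
opening: 60.3
grip_force: 10.0
```

```bash
python3 -m creep '{"offset":[[0,0,0.2],[-0.7,0,0],[-1.2,0,0],[-1.5,0,0],[-1.5,0,0],[-1.5,0,0],[-1.5,0,0],[-1.5,0,0],[-1.5,0,0],[-1.5,0,0],[-1.5,0,0],[-1,0,0],[0,0,0]],"turn":[[0,0,0],[0,0,0],[0,0,0],[0,0,0],[0,0,0],[0,0,0],[0,0,0],[0,0,0],[0,0,0],[0,0,0],[0,0,0],[0,0,0],[0,0,0]]}'; python3 -m creep '{"offset":[[-0.5,0,0],[-0.5,0,0],[0,0,0]],"turn":[[0,0,0],[0,0,0],[0,0,0]]}';  python3 -m creep '{"offset":[[-0.5,0,0],[-0.5,0,0],[0,0,0]],"turn":[[0,0,0],[0,0,0],[0,0,0]]}';python3 -m creep '{"offset":[[-0.5,0,0],[-0.5,0,0],[0,0,0]],"turn":[[0,0,0],[0,0,0],[0,0,0]]}'
```

```text
time_s: 12.55
ee_pos: [570.1, 54.1, 61.1]
orientation: [0.6, 0.8, -0.0, 0.0]
contact_force: [0.3, 0.8, -2.5]
opening: 60.3
grip_force: 10.0
time_s: 12.85
ee_pos: [570.3, 53.5, 61.1]
orientation: [0.6, 0.8, 0.0, -0.0]
contact_force: [-0.7, 1.2, -1.3]
opening: 60.3
grip_force: 10.0
time_s: 13.15
ee_pos: [570.6, 52.4, 61.1]
orientation: [0.6, 0.8, 0.0, 0.0]
contact_force: [0.8, 0.5, -2.5]
opening: 60.0
grip_force: 10.0
time_s: 13.45
ee_pos: [570.9, 51.4, 61.1]
orientation: [0.6, 0.8, 0.0, 0.0]
contact_force: [-0.7, 1.1, -1.2]
opening: 59.4
grip_force: 10.0
```

```bash
for i in 1; do python3 -m creep '{"offset":[[-0.5,0,0],[-0.5,0,0],[0,0,0]],"turn":[[0,0,0],[0,0,0],[0,0,0]]}'; done; python3 -m creep '{"offset":[[-0.5,0,0],[-0.5,0,0],[0,0,0]],"turn":[[0,0,0],[0,0,0],[0,0,0]]}'
```

```text
time_s: 13.75
ee_pos: [571.1, 50.9, 61.1]
orientation: [0.6, 0.8, 0.0, -0.0]
contact_force: [-1.4, 3.1, -0.0]
opening: 60.4
grip_force: 10.0
time_s: 14.05
ee_pos: [571.5, 50.6, 61.2]
orientation: [0.6, 0.8, 0.001, -0.0]
contact_force: [-0.9, 5.8, -1.4]
opening: 60.0
grip_force: 10.0
```

```bash
python3 -m creep '{"offset":[[-0.5,0,0],[0,0,0]],"turn":[[0,0,0],[0,0,0]]}';python3 -m creep '{"offset":[[0,0,0],[0,0,0],[0,0,0],[0,0,-15],[0,0,-30],[3,0,-30],[5,0,-30],[5,0,-30],[5,0,-30],[5,0,-30],[0,0,-30],[0,0,0],[0,0,0]],"turn":[[0,0,0],[0,0,0],[0,0,0],[0,0,0],[0,0,0],[0,0,0],[0,0,0],[0,0,0],[0,0,0],[0,0,0],[0,0,0],[0,0,0],[0,0,0]]}' -1
python3 - <<'E'
from h import *
import pickle
d=ctrl.camera("wrist"); pickle.dump(d,open("w4.pkl","wb"))
f=d["frame"][:,:,::-1]
c=proj(d,[562,75,90]); x,y=int(c[0]),int(c[1])
x0,y0=max(0,x-120),max(0,y-100); print(x0,y0)
cv2.imwrite("pics/w4.png",cv2.resize(f[y0:y0+180,x0:x0+240],None,fx=3.3,fy=3.3,interpolation=cv2.INTER_CUBIC))
E
```

```text
time_s: 14.25
ee_pos: [571.7, 50.5, 61.2]
orientation: [0.599, 0.8, 0.001, -0.0]
contact_force: [-0.3, 6.1, -1.9]
opening: 59.6
grip_force: 10.0
time_s: 15.55
ee_pos: [565.2, 71.0, 287.4]
orientation: [0.6, 0.8, 0.0, 0.001]
contact_force: [0.3, -1.5, -1.1]
opening: 87.9
grip_force: 0.0
195 72
```

View pics/w4.png

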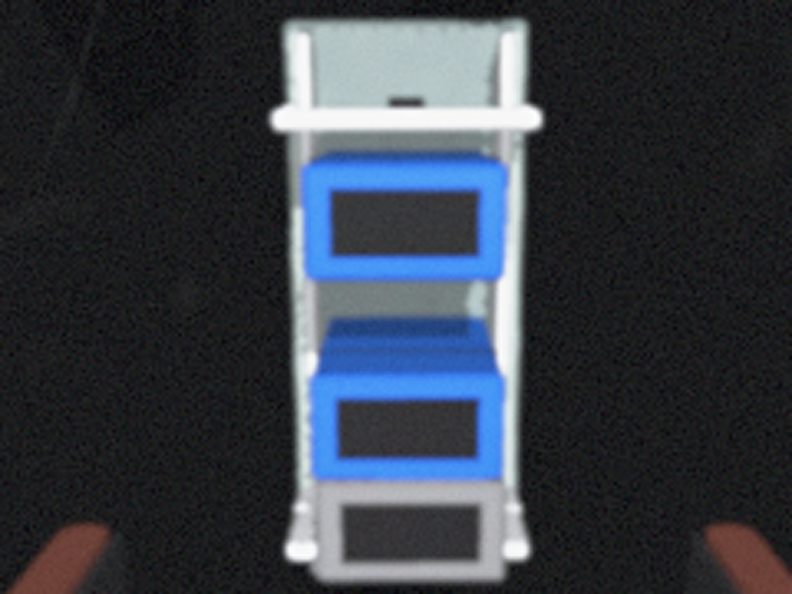

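The picture shows blue_end's top at crop (405,220), not yet at the far cheek (v≈118). blue_mid's top is at (408,427) and grey's at (410,531), covering the near cheek. I'll work out the numbers.

```bash
cat > m.py <<'E'
from h import *
import pickle
def meas(d,x0,y0,B,ch):
    f=lambda u,v,z:P(d,(x0+u/3.3-.35,y0+v/3.3-.35),z)[:2]
    ey=np.array([-np.sin(.284),np.cos(.284)]);ex=np.array([ey[1],-ey[0]]);O=np.array([567,68.7])
    for u,v in ch: print("cheek",((f(u,v,72.5)-O)@ey).round(1))
    for n,p in B.items():
        q=np.array([f(*k,106) for k in p]); c=q.mean(0); e=q[1]-q[0]
        print(n,c.round(1),"rack",((c-O)@ex).round(1),((c-O)@ey).round(1),"edges",((q-O)@ey).round(1),"yaw",np.arctan2(e[1],e[0]).round(3),"size",np.linalg.norm(e).round(1),np.linalg.norm(q[2]-q[1]).round(1))
E
python3 - <<'E'
from m import *
d=pickle.load(open("w4.pkl","rb"))
meas(d,195,72,{"end":[(305,164),(505,162),(503,278),(307,280)],"mid":[(313,376),(503,374),(502,478),(315,478)],"grey":[(315,482),(504,482),(504,578),(316,582)]},[(405,130),(400,543)])
plan((0,0),.284,0)
E
```

```text
cheek 69.0
cheek -70.2
end [554.  110.5] rack -0.7 43.7 edges [60.2 60.7 27.2 26.7] yaw 0.292 size 57.6 33.5
mid [572.4  50.9] rack 0.1 -18.6 edges [ -2.4  -1.9 -35.1 -35. ] yaw 0.293 size 57.5 33.2
grey [582.3  18.1] rack 0.6 -52.9 edges [-36.3 -36.4 -68.7 -70. ] yaw 0.282 size 58.8 32.3
ee [564.7  70.8 286.2] offset [  90.2 -561.8  286.2] turn_z -0.0 tilt [0. 0. 1.] F [ 0.8  0.4 -0.1]
```

```bash
python3 -m creep '{"offset":[[10,0.3,25],[15,0.3,30],[13,0.3,30],[3,0,30],[0,0,30],[0,0,30],[0,0,30],[0,0,18],[0,0,2],[0,0,0]],"turn":[[0,0,0],[0,0,0],[0,0,0],[0,0,0],[0,0,0],[0,0,0],[0,0,0],[0,0,0],[0,0,0],[0,0,0]]}'; python3 -m creep '{"offset":[[0,0,0],[0,0,0],[0,0,0],[0,0,0],[0,0,0],[0,0,0],[0,0,-0.3],[0,0,-0.3],[0,0,0]],"turn":[[0,0,0],[0,0,0],[0,0,0],[0,0,0],[0,0,0],[0,0,0],[0,0,0],[0,0,0],[0,0,0]]}' 0.6 14
```

```text
time_s: 16.6
ee_pos: [553.7, 110.6, 60.3]
orientation: [0.6, 0.8, -0.001, -0.001]
contact_force: [0.0, 0.3, -0.7]
opening: 88.0
grip_force: 0.0
time_s: 17.5
ee_pos: [554.6, 110.7, 61.7]
orientation: [0.6, 0.8, 0.0, 0.0]
contact_force: [-0.3, -0.2, 2.3]
opening: 60.1
grip_force: 14.0
```

```bash
python3 -m creep '{"offset":[[0,0,-0.4],[0,0,0],[0.7,0,0],[1,0,0],[1,0,0],[1,0,0],[1,0,0],[1,0,0],[1,0,0],[0,0,0]],"turn":[[0,0,0],[0,0,0],[0,0,0],[0,0,0],[0,0,0],[0,0,0],[0,0,0],[0,0,0],[0,0,0],[0,0,0]]}'; python3 -m creep '{"offset":[[0.5,0,0],[0.5,0,0],[0,0,0]],"turn":[[0,0,0],[0,0,0],[0,0,0]]}';  python3 -m creep '{"offset":[[0.5,0,0],[0.5,0,0],[0,0,0]],"turn":[[0,0,0],[0,0,0],[0,0,0]]}'
```

```text
time_s: 18.5
ee_pos: [552.5, 117.5, 62.1]
orientation: [0.6, 0.8, 0.0, -0.0]
contact_force: [0.1, -0.5, -1.3]
opening: 60.1
grip_force: 14.0
time_s: 18.8
ee_pos: [552.3, 118.2, 62.1]
orientation: [0.6, 0.8, 0.0, 0.0]
contact_force: [-0.9, -1.5, -2.4]
opening: 60.0
grip_force: 14.0
time_s: 19.1
ee_pos: [552.1, 119.0, 62.1]
orientation: [0.6, 0.8, -0.0, 0.0]
contact_force: [-0.2, -0.4, -0.9]
opening: 59.8
grip_force: 14.0
```

```bash
python3 -m creep '{"offset":[[0.5,0,0],[0.5,0,0],[0,0,0]],"turn":[[0,0,0],[0,0,0],[0,0,0]]}';  python3 -m creep '{"offset":[[0.4,0,0],[0.4,0,0],[0,0,0]],"turn":[[0,0,0],[0,0,0],[0,0,0]]}'
```

```text
time_s: 19.4
ee_pos: [552.0, 119.0, 62.1]
orientation: [0.6, 0.8, -0.0, 0.0]
contact_force: [1.4, -4.8, -1.2]
opening: 59.7
grip_force: 14.0
time_s: 19.7
ee_pos: [552.0, 119.0, 62.1]
orientation: [0.6, 0.8, -0.001, 0.001]
contact_force: [3.7, -6.6, -0.7]
opening: 59.9
grip_force: 14.0
```

```bash
python3 -m creep '{"offset":[[-0.4,0,0],[-0.4,0,0],[0,0,0]],"turn":[[0,0,0],[0,0,0],[0,0,0]]}'; python3 -m creep '{"offset":[[0,0,0],[0,0,0],[0,0,0],[0,0,-15],[0,0,-30],[0,0,-35],[0,0,-40],[0,0,-40],[0,0,-40],[0,0,-30],[0,0,0]],"turn":[[0,0,0],[0,0,0],[0,0,0],[0,0,0],[0,0,0],[0,0,0],[0,0,0],[0,0,0],[0,0,0],[0,0,0],[0,0,0]]}' -1
python3 - <<'E'
from h import *
import pickle
arc((527.6,-219.7),-0.532,290,12)
d=ctrl.camera("wrist"); pickle.dump(d,open("w5.pkl","wb"))
a=cv2.imread("pics/top0.png")[150:330,380:580]; b=cv2.imread("pics/side0.png")[220:400,250:450]
cv2.imwrite("pics/c6.png",cv2.resize(np.hstack([a,b]),None,fx=2,fy=2.5,interpolation=cv2.INTER_CUBIC))
E
```

```text
time_s: 20.0
ee_pos: [552.0, 119.1, 62.0]
orientation: [0.6, 0.8, -0.0, 0.0]
contact_force: [2.0, -4.8, -1.1]
opening: 60.1
grip_force: 14.0
time_s: 21.1
ee_pos: [553.6, 121.8, 298.1]
orientation: [0.6, 0.8, 0.004, 0.003]
contact_force: [-0.3, 0.1, -0.2]
opening: 87.7
grip_force: 0.0
rows 12 offset [-29.3   0.4   0.6] turn 0.0681 [553.6 121.8 298.1] t 21.1
```

View pics/c6.png

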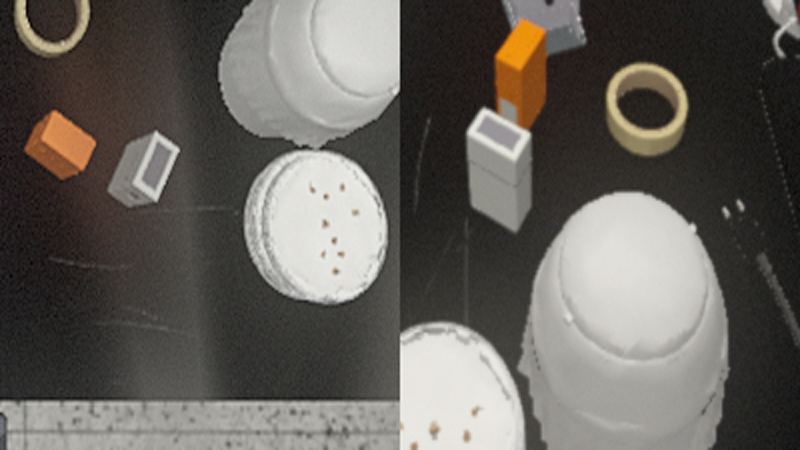

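The crop confirms the white box at top px (451,219), with its label recess on top. Orange is at (410,208). The drum and jar lie to its right and clear the gripper if I grasp with the TCP at about z 70. Moving over now.

```bash
python3 -m creep '{"offset":[[-29.3,0.4,0.6],[-29.3,0.4,0.6],[-29.3,0.4,0.6],[-29.3,0.4,0.6],[-29.3,0.4,0.6],[-29.3,0.4,0.6],[-29.3,0.4,0.6],[-29.3,0.4,0.6],[-29.3,0.4,0.6],[-29.3,0.4,0.6],[-29.3,0.4,0.6],[-29.3,0.4,0.6],[0,0,0],[0,0,0]],"turn":[[0,0,0.068],[0,0,0.068],[0,0,0.068],[0,0,0.068],[0,0,0.068],[0,0,0.068],[0,0,0.068],[0,0,0.068],[0,0,0.068],[0,0,0.068],[0,0,0.068],[0,0,0.068],[0,0,0],[0,0,0]]}'
python3 - <<'E'
from h import *
d=ctrl.camera("wrist"); f=d["frame"]
m=((f.min(2)>190)).astype(np.uint8); m[:,:240]=0;m[:,400:]=0;m[:120]=0;m[235:]=0
n,l,s,c=cv2.connectedComponentsWithStats(m); k=1+np.argmax(s[1:,4]); ys,xs=np.nonzero(l==k)
w=np.array([P(d,(x,y),100)[:2] for x,y in zip(xs,ys)],np.float32); r=cv2.minAreaRect(w); print(s[k],r)
q=cv2.boxPoints(r); e=max(q[1]-q[0],q[2]-q[1],key=np.linalg.norm); yaw=np.arctan2(e[1],e[0]); print(yaw)
plan(r[0],yaw,70)
# rack gap from the earlier picture
d=__import__("pickle").load(open("w5.pkl","rb")); cv2.imwrite("pics/w5.png",d["frame"][:,:,::-1])
E
```

```text
time_s: 22.55
ee_pos: [524.9, -220.8, 284.0]
orientation: [0.868, 0.496, -0.0, -0.001]
contact_force: [0.0, 1.5, 0.6]
opening: 88.1
grip_force: 0.0
[ 289  157   61   37 1411] ((528.4881591796875, -216.75347900390625), (36.641380310058594, 59.88221740722656), 59.44630432128906)
-0.5332626
ee [ 525.6 -219.8  284.3] offset [  4.    1.3 214.3] turn_z 0.003 tilt [-0.001  0.001  1.   ] F [0.7 0.6 0.4]
```

```bash
python3 -m creep '{"offset":[[0.8,0.5,20],[0.8,0.4,30],[0.7,0.4,30],[0,0,30],[0,0,30],[0,0,30],[0,0,25],[0,0,15],[0,0,4],[0,0,0],[0,0,0]],"turn":[[0,0,0],[0,0,0],[0,0,0],[0,0,0],[0,0,0],[0,0,0],[0,0,0],[0,0,0],[0,0,0],[0,0,0],[0,0,0]]}'; python3 -m creep '{"offset":[[0,0,0],[0,0,0],[0,0,0],[0,0,0],[0,0,0],[0,0,0],[0,0,0]],"turn":[[0,0,0],[0,0,0],[0,0,0],[0,0,0],[0,0,0],[0,0,0],[0,0,0]]}' 0.6 15
```

```text
time_s: 23.7
ee_pos: [528.9, -219.6, 72.0]
orientation: [0.868, 0.497, 0.001, 0.001]
contact_force: [-0.4, 0.8, 0.1]
opening: 88.0
grip_force: 0.0
time_s: 24.4
ee_pos: [527.9, -219.7, 71.2]
orientation: [0.868, 0.496, -0.0, 0.0]
contact_force: [-2.2, 0.5, 5.3]
opening: 59.9
grip_force: 15.0
```

```bash
python3 -m creep '{"offset":[[0,0,-5],[0,0,-15],[0,0,-30],[0,0,-30],[0,0,-30],[0,0,-30],[0,0,-20],[0,0,0]],"turn":[[0,0,0],[0,0,0],[0,0,0],[0,0,0],[0,0,0],[0,0,0],[0,0,0],[0,0,0]]}' 0.6 20
python3 - <<'E'
from h import *
ey=np.array([-np.sin(.284),np.cos(.284)]);ex=np.array([ey[1],-ey[0]]);O=np.array([567,68.7])
print(O+17.3*ey-0.4*ex)
arc(O+17.3*ey-0.4*ex,0.284,231,13)
d=ctrl.camera("wrist");cv2.imwrite("pics/w6.png",d["frame"][:,:,::-1])
E
```

```text
time_s: 25.2
ee_pos: [529.8, -220.1, 234.8]
orientation: [0.868, 0.496, 0.002, 0.003]
contact_force: [0.9, 0.3, -1.3]
opening: 60.3
grip_force: 20.0
[561.76860374  85.19492325]
rows 13 offset [24.2 -1.2  0.3] turn -0.0628 [ 529.8 -220.1  234.8] t 25.2
```

View pics/w6.png

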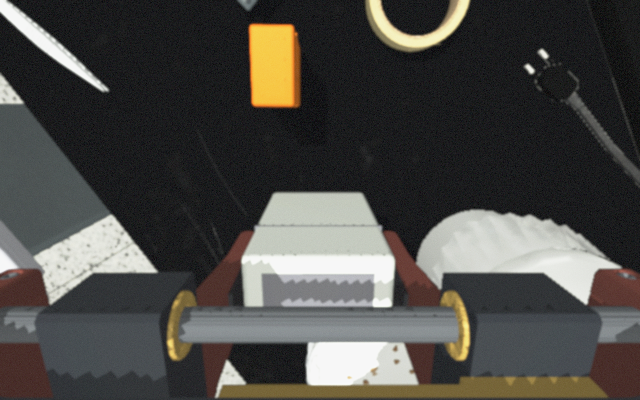

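The white box is held square: its top far edge is at row ~254 and its bottom far edge at row ~192. I'll compute where it sits in the jaws.

```bash
python3 - <<'E'
from h import *
from scipy.spatial.transform import Rotation as Ro
d=ctrl.camera("wrist");o=ctrl.observe();R=Ro.from_quat(o["orientation"]).as_matrix();p=o["ee_pos"]
g=d["frame"][185:345,255].astype(int).mean(1).astype(int); print(g.tolist())
for v,u,z in [(192,318,-70),(254,318,27),(306,255,29)]: print(v,(R.T@(P(d,(u,v),p[2]+z)-p)).round(1))
for u in (262,376): print(u,(R.T@(P(d,(u,225),p[2]-20)-p)).round(1))
print(o["contact_force"],p)
E
```

```text
[22, 29, 27, 20, 21, 29, 35, 19, 23, 25, 22, 27, 24, 25, 26, 28, 26, 22, 38, 27, 26, 30, 24, 29, 22, 32, 25, 30, 18, 22, 29, 29, 27, 25, 23, 23, 23, 20, 26, 44, 94, 129, 154, 159, 159, 161, 163, 174, 187, 193, 192, 198, 197, 192, 195, 195, 193, 197, 193, 196, 198, 194, 195, 197, 195, 196, 196, 193, 196, 206, 224, 238, 245, 246, 245, 237, 218, 209, 210, 211, 212, 211, 212, 211, 211, 212, 210, 211, 210, 212, 209, 210, 212, 212, 212, 212, 209, 211, 211, 210, 210, 213, 212, 209, 209, 210, 213, 212, 211, 209, 212, 211, 214, 212, 211, 210, 211, 211, 211, 210, 197, 157, 109, 85, 87, 95, 104, 110, 120, 120, 113, 105, 113, 129, 131, 127, 130, 134, 134, 134, 134, 141, 147, 146, 149, 146, 147, 146, 144, 142, 141, 140, 133, 134, 136, 135, 117, 90, 63, 37]
192 [17.3  1.4 70. ]
254 [ 16.9   1.2 -27. ]
306 [ -5.3 -24.6 -29. ]
262 [ 12.1 -28.6  20. ]
376 [11.9 32.3 20. ]
[ 0.01746555  0.11035064 -2.74715154] [ 527.70267142 -219.5756691   230.93174295]
```

```bash
python3 -m creep '{"offset":[[24.2,-1,0],[24.2,-1,0],[24.2,-1,0],[24.2,-1,0],[24.2,-1,0],[24.2,-1,0],[24.2,-1,0],[24.2,-1,0],[24.2,-1,0],[24.2,-1,0],[24.2,-1,0],[24.2,-1,0],[24.2,-1,0],[0,0,0],[0,0,0],[0,0,0],[0,0,0]],"turn":[[0,0,-0.0628],[0,0,-0.0628],[0,0,-0.0628],[0,0,-0.0628],[0,0,-0.0628],[0,0,-0.0628],[0,0,-0.0628],[0,0,-0.0628],[0,0,-0.0628],[0,0,-0.0628],[0,0,-0.0628],[0,0,-0.0628],[0,0,-0.0628],[0,0,0],[0,0,0],[0,0,0],[0,0,0]]}'
python3 - <<'E'
from h import *
plan((561.8,85.2),0.284,190)
d=ctrl.camera("wrist");cv2.imwrite("pics/w7.png",d["frame"][:,:,::-1])
d=ctrl.camera("top");cv2.imwrite("pics/t7.png",d["frame"][:,:,::-1])
plan((561.8,85.2),0.284,190)
E
```

```text
time_s: 27.0
ee_pos: [563.0, 83.5, 230.7]
orientation: [0.6, 0.8, -0.0, 0.0]
contact_force: [0.4, -0.2, -2.0]
opening: 59.8
grip_force: 20.0
ee [563.   83.5 230.7] offset [ 2.  -0.6 40.7] turn_z -0.001 tilt [0.001 0.    1.   ] F [ 0.4 -0.2 -2. ]
ee [562.9  83.7 230.8] offset [ 1.7 -0.6 40.8] turn_z -0.001 tilt [0. 0. 1.] F [-0.6  0.4 -1.7]
```

```bash
python3 -m creep '{"offset":[[0.8,-0.3,10],[0.8,-0.3,15],[0,0,15],[0,0,5],[0,0,0],[0,0,0]],"turn":[[0,0,0],[0,0,0],[0,0,0],[0,0,0],[0,0,0],[0,0,0]]}'; python3 -c "
from h import *
plan((561.8,85.1),0.284,180)"; python3 -m creep '{"offset":[[0,0,2],[0,0,2],[0,0,2],[0,0,2],[0,0,2],[0,0,2],[0,0,0]],"turn":[[0,0,0],[0,0,0],[0,0,0],[0,0,0],[0,0,0],[0,0,0],[0,0,0]]}'
```

```text
time_s: 27.7
ee_pos: [561.8, 86.2, 185.8]
orientation: [0.6, 0.8, 0.0, -0.0]
contact_force: [-0.5, -0.2, -2.7]
opening: 59.9
grip_force: 20.0
ee [561.8  86.2 185.8] offset [-1.  -0.3  5.8] turn_z 0.001 tilt [-0.  0.  1.] F [-0.5 -0.2 -2.7]
time_s: 28.4
ee_pos: [561.6, 85.8, 173.5]
orientation: [0.6, 0.8, -0.0, -0.0]
contact_force: [0.1, 0.3, -1.7]
opening: 60.0
grip_force: 20.0
```

```bash
python3 -m creep '{"offset":[[-0.3,0,2],[-0.3,0,2],[0,0,2],[0,0,3],[0,0,3],[0,0,3],[0,0,3],[0,0,3],[0,0,3],[0,0,0]],"turn":[[0,0,0],[0,0,0],[0,0,0],[0,0,0],[0,0,0],[0,0,0],[0,0,0],[0,0,0],[0,0,0],[0,0,0]]}'
```

```text
time_s: 29.4
ee_pos: [561.6, 85.4, 149.3]
orientation: [0.6, 0.8, -0.0, -0.0]
contact_force: [-0.2, -0.4, -1.2]
opening: 59.7
grip_force: 20.0
```

```bash
python3 -m creep '{"offset":[[0,0,3],[0,0,4],[0,0,4],[0,0,4],[0,0,4],[0,0,4],[0,0,4],[0,0,4],[0,0,4],[0,0,3],[0,0,0]],"turn":[[0,0,0],[0,0,0],[0,0,0],[0,0,0],[0,0,0],[0,0,0],[0,0,0],[0,0,0],[0,0,0],[0,0,0],[0,0,0]]}'; python3 -m creep '{"offset":[[0,0,2],[0,0,2],[0,0,2],[0,0,2],[0,0,2],[0,0,0]],"turn":[[0,0,0],[0,0,0],[0,0,0],[0,0,0],[0,0,0],[0,0,0]]}'
```

```text
time_s: 30.5
ee_pos: [561.6, 85.4, 111.4]
orientation: [0.6, 0.8, -0.0, -0.0]
contact_force: [-0.1, 1.0, -2.2]
opening: 60.1
grip_force: 20.0
time_s: 31.1
ee_pos: [561.7, 85.4, 101.5]
orientation: [0.6, 0.8, -0.0, -0.0]
contact_force: [0.8, -1.0, -1.9]
opening: 59.7
grip_force: 20.0
```

Past the rail tops with no force, so I'm continuing down to just above the base (TCP about 77).

```bash
python3 -m creep '{"offset":[[0,0,3],[0,0,3],[0,0,3],[0,0,3],[0,0,3],[0,0,3],[0,0,2],[0,0,1],[0,0,0]],"turn":[[0,0,0],[0,0,0],[0,0,0],[0,0,0],[0,0,0],[0,0,0],[0,0,0],[0,0,0],[0,0,0]]}'; python3 -m creep '{"offset":[[0,0,0.5],[0,0,0.5],[0,0,0.5],[0,0,0]],"turn":[[0,0,0],[0,0,0],[0,0,0],[0,0,0]]}'
```

```text
time_s: 32.0
ee_pos: [561.8, 85.4, 80.7]
orientation: [0.6, 0.8, -0.0, -0.0]
contact_force: [-0.1, 0.6, -0.9]
opening: 59.9
grip_force: 20.0
time_s: 32.4
ee_pos: [561.9, 85.4, 79.4]
orientation: [0.6, 0.8, -0.0, 0.0]
contact_force: [-0.2, 0.3, -1.8]
opening: 59.9
grip_force: 20.0
```

```bash
python3 -m creep '{"offset":[[0,0,0.5],[0,0,0.5],[0,0,0.5],[0,0,0]],"turn":[[0,0,0],[0,0,0],[0,0,0],[0,0,0]]}'; python3 -m creep '{"offset":[[0,0,0.4],[0,0,0.4],[0,0,0]],"turn":[[0,0,0],[0,0,0],[0,0,0]]}'
```

```text
time_s: 32.8
ee_pos: [561.8, 85.4, 77.8]
orientation: [0.6, 0.8, -0.0, -0.0]
contact_force: [-0.7, -0.2, -1.9]
opening: 59.6
grip_force: 20.0
time_s: 33.1
ee_pos: [561.9, 85.5, 77.2]
orientation: [0.6, 0.8, -0.0, 0.0]
contact_force: [-0.3, -0.6, -0.1]
opening: 60.1
grip_force: 20.0
```

```bash
python3 -m creep '{"offset":[[0,0,0.3],[0,0,0.3],[0,0,0]],"turn":[[0,0,0],[0,0,0],[0,0,0]]}'; python3 -m creep '{"offset":[[0,0,0],[0,0,0],[0,0,0],[0,0,0],[0,0,-15],[0,0,-30],[0,0,-35],[0,0,-40],[0,0,-40],[0,0,-40],[0,0,-15],[0,0,0],[0,0,0],[0,0,0]],"turn":[[0,0,0],[0,0,0],[0,0,0],[0,0,0],[0,0,0],[0,0,0],[0,0,0],[0,0,0],[0,0,0],[0,0,0],[0,0,0],[0,0,0],[0,0,0],[0,0,0]]}' -1
python3 - <<'E'
from h import *
import pickle
d=ctrl.camera("wrist"); pickle.dump(d,open("w8.pkl","wb")); e=ctrl.camera("side")
f=d["frame"][:,:,::-1]
c=proj(d,[562,75,90]); x,y=int(c[0]),int(c[1]); x0,y0=max(0,x-90),max(0,y-90); print(x0,y0)
a=cv2.resize(f[y0:y0+180,x0:x0+180],(594,594),interpolation=cv2.INTER_CUBIC); b=cv2.resize(e["frame"][160:260,290:350,::-1],(200,333),interpolation=cv2.INTER_CUBIC)
cv2.imwrite("pics/w8.png",np.hstack([a,np.vstack([b,np.zeros((261,200,3),np.uint8)])]))
E
```

```text
time_s: 33.4
ee_pos: [561.9, 85.5, 77.2]
orientation: [0.6, 0.8, -0.0, 0.0]
contact_force: [-2.9, 0.0, 6.8]
opening: 59.7
grip_force: 20.0
time_s: 34.8
ee_pos: [560.8, 85.0, 289.5]
orientation: [0.6, 0.8, -0.001, -0.001]
contact_force: [0.3, 0.5, -0.4]
opening: 87.7
grip_force: 0.0
226 96
```

View pics/w8.png

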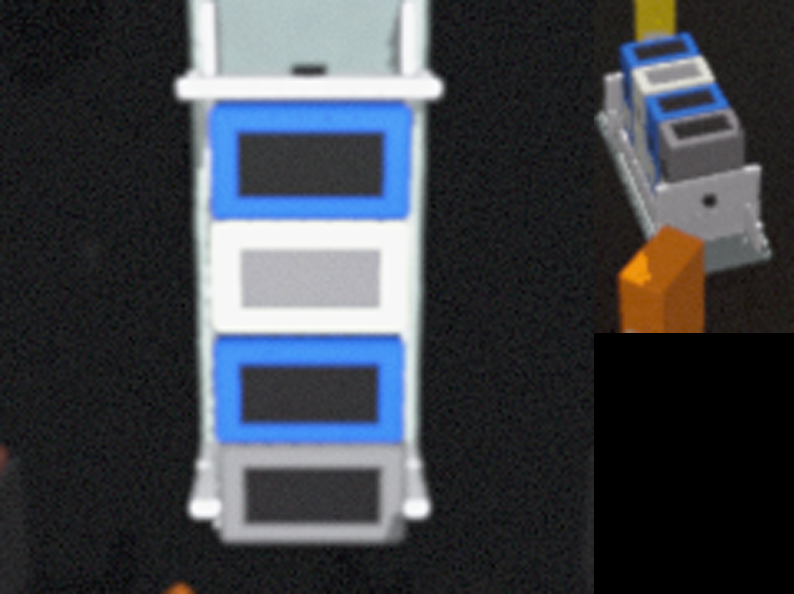

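White stands between the two blue boxes, with its top centred at crop (311,278). All four tops are level and in line, and white touched the base at 6.8 N at the expected height. The gripper is clear, so I'm handing in.

```bash
python3 -c "
from station import ctrl
print(ctrl.hand_in())"
```

```text
the job is handed in; nothing more can be done
None
```

I put the white box in the rack between the two blue boxes; in the last picture all four boxes stand level and in line. I handed the job in at about 35 s of the 72 s limit, but it returned no verdict.

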